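Clear the sander's outfeed chute and collect the two inlaid lids

TASK

Somebody left the rubber cleaning stick lying across the strip sander's outfeed chute: first put it back flat on the floor of the plywood tool tray, beside the brush. Then collect both inlaid box lids from the chute into the blue tote, laid flat and face up and not dropped; the upper lid has stopped half under the sander's hood, between the cheeks of the chute, so draw it down gently by its face until it can be gripped. Leave the other things on the bench where they are.

Things in the scene. Friction and masses are not known exactly. Their poses are not given: they have to be found in the camera images.
- sander: Green and grey benchtop strip sander, fixed. Origin on the bench directly below the middle of the hood's front edge; z up, -y is the outfeed direction, +y goes into the machine, x across. A steel chute comes out from under the hood and slopes down at 15 degrees along -y to a stop lip. Friction holds a lid where it lies (coefficient about 0.38, varying by a fifth; fingertips grip its face better).
- hood_edge (a point): Middle of the chute floor under the hood's front edge, 105 mm above the bench. The hood face rises upright here: 300 mm wide, from 150 to 255 mm above the bench, with the drum cover behind it up to 310 mm. Under the hood 46 mm are clear above the chute floor, measured square to it.
- neck_end (a point): Middle of the chute floor where its neck ends, 45 mm down the slope from the hood's edge. The neck (from here up under the hood) is 76 mm wide between cheeks 30 mm high: too close to put fingers beside a lid. Below this point the walls flare over 40 mm of slope to the pan.
- pan_middle (a point): Middle of the pan floor. The pan, the wide lower part of the chute, is 150 mm wide between 3 mm walls 32 mm high (square to the floor), from 85 to 200 mm down the slope from the hood's edge.
- lip (a point): Middle of the chute floor at the stop lip, the lower end of the chute, 200 mm down the slope from the hood's edge. The lip is 14 mm high, 3 mm thick, across the whole pan.
- stick: Cleaning stick of tan gum rubber, rigid, 200 x 40 x 40 mm, 0.25 kg or so, with a browner worn end. Lies across the two walls of the pan above the lower lid, tilted with the chute. Origin at the centre of its underside; x along its length, z to its upper face, y across (pointing up the slope).
- stick_center (a point): Centre of the cleaning stick, 20 mm from each of its long faces.
- lid_low: Dark wooden box lid with inlaid face, rigid, 120 x 60 x 16 mm, about 85 g. Lies in the pan under the stick, its lower end close to the lip. Origin at the centre of its underside, x across its 60 mm width, y along its length (up the slope), z out of the inlaid face.
- lid_high: Lid like the lower one (120 x 60 x 16 mm, about 85 g, same origin and axes) in lighter brown wood. Lies in the neck with only its lower 30 to 45 mm showing in front of the hood. Pressed on the showing face with shut fingertips and drawn down it slides to the lip, once the lower lid is gone. Its face must not be pressed with more than 40 N; 8 to 15 N is plenty.
- tote: Blue plastic open box, fixed, 170 (x) x 240 (y) x 60 mm high outside, walls and floor 5 mm. Origin at the centre of its underside, z up. Both lids fit side by side with their length along x, about 50 mm either side of the middle; one may also lie flat on the other.
- tool_tray: Plywood open tray, fixed, 170 (x) x 260 (y) x 45 mm high outside, walls and floor 6 mm. Origin at the centre of its underside, z up. A bench brush lies in it along y near the +x wall (55 mm from the middle); the stick goes along y in the free part, about 25 mm to the -x side of the middle.
- brush: Small bench brush, 170 mm long, 24 mm wide, 18 mm high, lying in the tool tray; leave it there. Origin at the centre of its underside, y along its length.
- casket: Dark inlaid casket 95 x 130 x 56 mm at the far edge; leave alone. Origin at the centre of its underside.
- tape: Grey-blue tape dispenser 60 x 135 x 78 mm at the far edge; leave alone. Origin at the centre of its underside.
- glue_tin: White glue tin, 90 mm across, 80 mm high, at the far edge; leave alone. Origin at the centre of its underside.
- chisel: Bench chisel with wooden handle, 260 mm long, 26 mm high, lying on the bench below the chute's lip, along x; leave alone. Origin on its underside at the ferrule.
- sanding_block: Cork sanding block 70 x 110 x 32 mm, lying on the robot's side of the chute; leave alone. Origin at the centre of its underside.
Mind the look-alikes: they are no part of the job. What is shaped like the lid_high but orange is not meant. Of the things shaped like the stick, the tan one is meant.

How it is judged:
On the way, in this order (a step that is already met when the one before it is completed fails the run):
1. the cleaning stick lies flat on the floor of the tool tray, released, while both lids are still on the sander (x of stick_center in the frame of tool_tray between -0.075 and 0.075 m and y of stick_center in the frame of tool_tray between -0.12 and 0.12 m and z of stick_center in the frame of tool_tray between 0.018 and 0.036 m and angle between stick's own x axis and vertical between 1.45 and 1.69 rad and linear speed of stick below 0.02 m/s and contact force between stick and the fingers below 0.1 N and horizontal distance between each of lid_low, lid_high and sander below 0.19 m), for 0.2 s.
2. a first lid lies flat and face up in the tote, released (((x of lid_low in the frame of tote between -0.08 and 0.08 m and y of lid_low in the frame of tote between -0.115 and 0.115 m and z of lid_low in the frame of tote between 0.002 and 0.03 m and angle between lid_low's own z axis and vertical below 0.15 rad and linear speed of lid_low below 0.02 m/s and contact force between lid_low and the fingers below 0.1 N) or (x of lid_high in the frame of tote between -0.08 and 0.08 m and y of lid_high in the frame of tote between -0.115 and 0.115 m and z of lid_high in the frame of tote between 0.002 and 0.03 m and angle between lid_high's own z axis and vertical below 0.15 rad and linear speed of lid_high below 0.02 m/s and contact force between lid_high and the fingers below 0.1 N))), for 0.2 s.
At the end, for the whole second after the job is handed in: Both lids lie face up and flat (within 0.15 rad) inside the tote, on its floor or one on the other, and the cleaning stick lies flat on the floor of the tool tray (its centre 18 to 36 mm above the tray's underside, level within 0.12 rad); all released and at rest (x of stick_center in the frame of tool_tray between -0.075 and 0.075 m and y of stick_center in the frame of tool_tray between -0.12 and 0.12 m and z of stick_center in the frame of tool_tray between 0.018 and 0.036 m and angle between stick's own x axis and vertical between 1.45 and 1.69 rad and linear speed of each of stick, lid_low, lid_high below 0.02 m/s and contact force between each of stick, lid_low, lid_high and the fingers below 0.1 N and x of lid_low in the frame of tote between -0.08 and 0.08 m and y of lid_low in the frame of tote between -0.115 and 0.115 m and z of lid_low in the frame of tote between 0.002 and 0.03 m and angle between each of lid_low, lid_high's own z axis and vertical below 0.15 rad and x of lid_high in the frame of tote between -0.08 and 0.08 m and y of lid_high in the frame of tote between -0.115 and 0.115 m and z of lid_high in the frame of tote between 0.002 and 0.03 m); the robot touches nothing.
It fails at once if a lid is dropped: it falls free faster than 0.6 m/s, touched by nothing (a fall of about 18 mm) ((linear speed of lid_low above 0.6 m/s and contact force between lid_low and anything else below 0.02 N) or (linear speed of lid_high above 0.6 m/s and contact force between lid_high and anything else below 0.02 N)).
It fails at once if a lid is pressed onto the sander with more than 40 N (contact force between any of lid_low, lid_high and sander above 40 N).
It fails at once if a bystander (casket, tape dispenser, glue tin, chisel, sanding block, brush) is moved more than 30 mm (distance of any of casket, tape, glue_tin, chisel, sanding_block, brush from where it was at the start of the episode above 0.03 m).
It also fails if it takes over 72 s, if anything falls off the work surface, if the arm or the gripper's body presses on something with over 40 N, if the wrist force passes 120 N, or if a joint passes its speed limit or range.

ROBOT

A 7-joint arm with a two-finger parallel gripper is mounted at the origin on the work surface. World frame = base frame: x ahead of the robot, y to its left, z up, the work surface at z = 0. Lengths are in m, angles in rad, forces in N, time in s.
With the tool pointing down it reaches from about 0.4 to 0.85 m from the base axis. Payload 10.4 kg.
Tool frame: the origin (TCP) lies between the finger pads; the fingertips stand 19 mm ahead of it and the grasp point (between the pads) is the TCP (manip.tips_ahead is the distance from the TCP to the fingertips, in m); z points along the fingers, y is the line along which they close (so a half turn about z gives the same grasp; the last joint's range is limited). The gripper opens to 85 mm and grips with 20 to 120 N. Pads are 22 mm wide; open, the fingers measure 114 mm over their backs; the gripper's body (76 mm by 85 mm) begins 54 mm behind the grasp point. The pads swing forward as they close: fully open they stand 13 mm farther back than shut.
Start: joints at [-1.239, 0.332, -0.065, 1.46, 0.022, 1.35, -0.088], TCP at [0.217, 0.586, 0.25] pointing down, gripper open.
Joint ranges: [-2.6, 2.6], [-0.5, 2.12], [-1.47, 1.34], [0.16, 2.42], [-1.27, 4.41], [0.06, 2.06], [-2.6, 2.6]. Speed limits (rad/s): [2.22, 2.22, 2.79, 2.79, 3.14, 3.14, 3.14].

INTERFACE

Orientations are given as a unit quaternion [x, y, z, w].
In Python, from workcell import manip, viewer gives the robot as it stands.
- The arm moves only by the tool arm_command, never from a script. Its argument "series" is text: rows parted by semicolons, each of 5 numbers parted by spaces: the closure, from 0 (fully open) to 1 (shut), then the shift along the tool's x, y, z normalised to -1 to 1, where 1 is 0.4 m, then the turn about the tool's z normalised to -1 to 1, where 1 is 180 degrees. In form: jaw tx ty tz spin; .... A call has exactly 10 rows; each row shifts and turns the commanded pose from where the row before left it, along the tool's axes as they then stand; what a row does not reach is not made up. A row lasts 1/8 s, in which the tool goes at most 62.5 mm and 10.7 degrees, less where a joint would pass 70% of its speed; a pose out of reach is approached as far as the arm can. A call with a number of a shift or a turn outside -1 to 1 is refused whole. A call with a gripper value outside its range is refused whole. The fingers move at their own pace and stop on an object; "newtons" is the grip in N (left out, the last holds). Time passes only in rows, so rows that do not move let the fingers close, or fill a call up. It gives the time, the measured TCP pose, the force, the opening and the grip force at its end, in the units of the state.
- manip.get_obs(): the state, without advancing time (a new reading comes with each control period).
- viewer.camera(name): name is "side" or "top"; returns a dict with "pixels" (420x560x3 uint8, red, green, blue), "intrinsics" (3x3 intrinsics, pixels), "extrinsics" (4x4, takes a point from world to camera coordinates). Camera axes: x right, y up, looking along -z (the intrinsics and any distortion apply to the point x, -y, -z); pixel columns grow to the right and rows downward; lengths in m; the calibration is good to about 2 mm. A picture is of the moment at which its call begins. There is no depth.
- manip.hand_in(): hands the job in; it is judged then, once.
The state is a dict: "clock": time; "joint_pos": joint angles; "joint_velocities": joint speeds; "tau": joint torques, N m; "position": TCP position; "ee_rot": TCP orientation; "ft_force": force on the tool from outside, world axes, zero at the start; "torque": the same for the moment, N m; "grip_width": opening from 0.0 (shut) to 1.0 (fully open); "grasp_force": force on a finger pad.
Only numpy, scipy, OpenCV 4.12 (cv2) and the standard library are available. Lean on these libraries where they do the work, as an engineer would, in place of code of your own. Each camera call takes 0.05 s, during which the arm holds its last target. There are 200 camera calls.

## Working session

There is one attempt and no reset: what is moved stays moved. The work goes in short steps, Python scripts to look and compute and a tool call to move; the robot and the scene stay as the last step left them, time stands still between calls to the robot, and variables do not carry over. Pictures are saved under pics/ and viewed, at most 10 in all, crops included, and the job is handed in when it is done.

Besides the shell and the picture viewer there is one more tool, called after ">>>" as name(argument=value, ...) on one line, values as JSON. arm_command: Moves the arm, as the interface text tells. Scaled input: -1 to 1 covers 0.4 m each way for a shift and 180 degrees each way for a turn. Its arguments: {"type":"object","properties":{"series":{"type":"string"},"newtons":{"type":"number"}},"required":["series"]}

```bash
mkdir -p pics; ls; python3 - <<'E'
from workcell import manip, viewer
import cv2,numpy as np
o=manip.get_obs(); print({k:np.round(v,3) for k,v in o.items()}, manip.tips_ahead)
for n in("side","top"):
    c=viewer.camera(n); cv2.imwrite(f"pics/{n}0.png",c["pixels"][:,:,::-1]); print(n,np.round(c["intrinsics"],1).tolist(),np.round(c["extrinsics"],3).tolist(), [k for k in c])
E
```

```text
pics
{'clock': np.float64(0.0), 'joint_pos': array([-1.239,  0.333, -0.065,  1.461,  0.022,  1.35 , -0.089]), 'joint_velocities': array([-0.001, -0.   ,  0.   , -0.001, -0.   ,  0.001, -0.   ]), 'tau': array([-0.0000e+00, -6.2547e+01,  4.8000e-02, -3.9159e+01,  1.6000e-02,
        1.0000e-02,  0.0000e+00]), 'position': array([0.217, 0.586, 0.25 ]), 'ee_rot': array([ 0.176,  0.984, -0.001, -0.   ]), 'ft_force': array([-0.643,  0.144, -0.52 ]), 'torque': array([ 0.042, -0.069, -0.024]), 'grasp_force': np.float64(0.0), 'grip_width': np.float64(0.998)} 0.019
side [[409.3, 0.0, 279.0], [0.0, 409.3, 214.4], [0.0, 0.0, 1.0]] [[0.857, -0.516, 0.006, -0.43], [0.39, 0.655, 0.647, -0.246], [-0.337, -0.552, 0.762, -0.968], [0.0, 0.0, 0.0, 1.0]] ['pixels', 'intrinsics', 'extrinsics']
top [[397.4, 0.0, 277.8], [0.0, 397.4, 212.2], [0.0, 0.0, 1.0]] [[-0.006, -1.0, -0.03, -0.01], [0.989, -0.011, 0.146, -0.511], [-0.146, -0.029, 0.989, -1.005], [0.0, 0.0, 0.0, 1.0]] ['pixels', 'intrinsics', 'extrinsics']
```

View pics/side0.png

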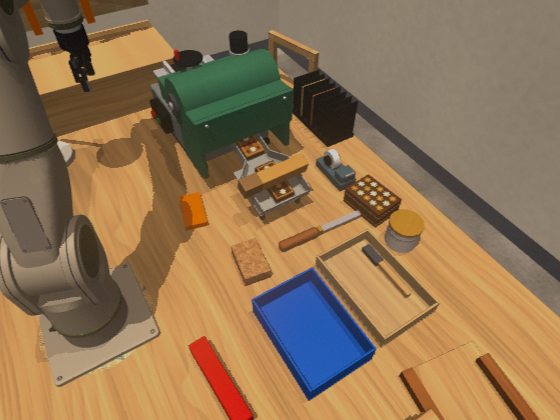

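View pics/top0.png

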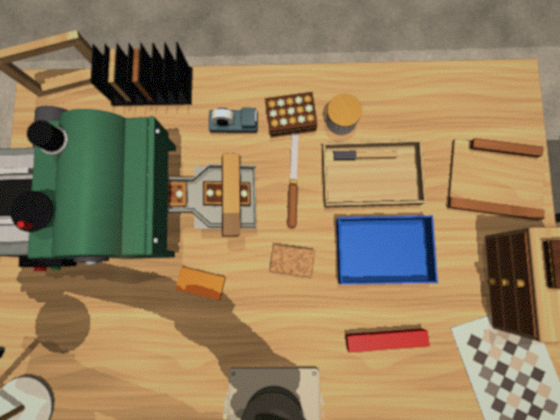

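Side and top views: tan stick (candidates: tan at side (275,172)/top (231,195) on the chute; red one at top (388,341)). The lids are brown in the neck, top (177,193), dark in the pan, top (226,193), and the orange look-alike on the bench, top (201,283). I choose the tan stick and the brown neck lid, and check them in a crop.

```bash
python3 - <<'E'
import cv2,numpy as np
a=cv2.imread("pics/side0.png")[125:225,225:325]; b=cv2.imread("pics/top0.png")[150:240,160:265]
a=cv2.resize(a,(400,400),interpolation=2); b=cv2.resize(b,(400,343),interpolation=2)
o=np.zeros((400,800,3),np.uint8);o[:,:400]=a;o[:343,400:]=b
cv2.imwrite("pics/crop0.png",o)
E
```

```text
(no output)
```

View pics/crop0.png

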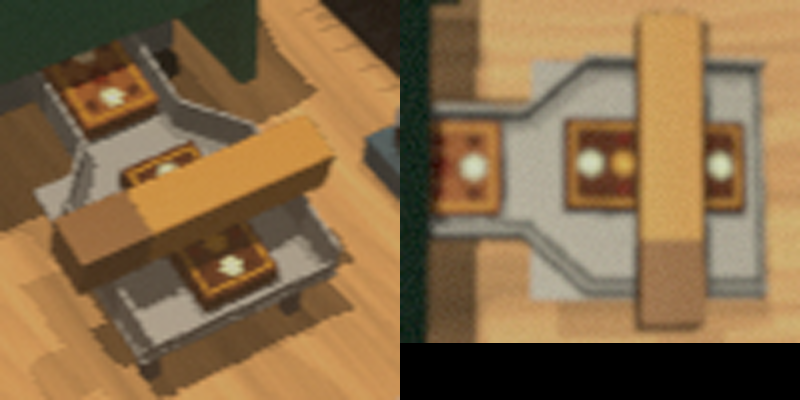

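The crop shows the tan stick with its brown worn end lying across the pan over the dark lid. The lighter brown lid in the neck has its end about at side crop (120,115), top crop (499,168). Both choices are confirmed; now I triangulate.

```bash
cat > h.py <<'E'
import cv2,numpy as np
from workcell import manip,viewer
def cam(n):
    c=viewer.camera(n); return c["pixels"][:,:,::-1].copy(),np.array(c["intrinsics"]),np.array(c["extrinsics"])
D=np.diag([1,-1,-1])
def P(K,E): return K@D@E[:3]
def tri(PS,PT,s,t):
    X=cv2.triangulatePoints(PS,PT,np.array(s,float).reshape(2,1),np.array(t,float).reshape(2,1)).ravel();X=X[:3]/X[3]
    q=PS@np.r_[X,1];r=PT@np.r_[X,1]
    return X,np.hypot(*(q[:2]/q[2]-s)),np.hypot(*(r[:2]/r[2]-t))
def plane(Pm,px,z):
    A=Pm[:,:2]; M=np.c_[Pm[:,0],Pm[:,1],-np.array([px[0],px[1],1.])]
    return np.linalg.solve(M,-(Pm[:,2]*z+Pm[:,3]))[:2]
E
python3 - <<'E'
from h import *
np.set_printoptions(precision=4,suppress=True)
si,Ks,Es=cam("side");ti,Kt,Et=cam("top");PS,PT=P(Ks,Es),P(Kt,Et)
np.savez("cal.npz",PS=PS,PT=PT)
S=lambda a,b:(225+a/4-.4,125+b/4-.4)
T=lambda a,b:(160+(a-400)/3.81-.4,150+b/3.81-.4)
for n,s,t in [("stick near back",(52,222),(637,327)),("stick near front",(77,266),(698,329)),("stick far back",(300,115),(641,12)),("stick far front",(333,156),(703,20)),
 ("lip near",(150,355),(764,297)),("lip far",(340,262),(764,63)),("low near",(203,298),(743,209)),("low far",(272,262),(743,122)),("high near",(83,131),(499,213)),("high far",(156,95),(499,122)),
 ]:
    print(n,*tri(PS,PT,S(*s),T(*t)))
def quad(im,lo,hi,roi):
    m=cv2.inRange(cv2.cvtColor(im,cv2.COLOR_BGR2HSV),lo,hi);mm=np.zeros_like(m);x0,y0,x1,y1=roi;mm[y0:y1,x0:x1]=m[y0:y1,x0:x1]
    c=max(cv2.findContours(mm,0,2)[0],key=cv2.contourArea);c=cv2.convexHull(c);return cv2.approxPolyDP(c,6,True)[:,0]
print("tote",quad(ti,(105,120,40),(130,255,255),(300,190,470,310)).tolist(),quad(si,(105,120,40),(130,255,255),(230,250,400,410)).tolist())
tr=[((366,234),(422.5,143)),((436,300),(422.5,206)),((387,338),(324,207)),((317,263),(323,143.5))]
for z in(.045,):
  for px in [(323,143),(422.5,142.5),(422.5,205.5),(324,206.5)]: print("tray top",plane(PT,px,z))
  for px in [(366,234),(436,300),(387,338),(317,263)]: print("tray side",plane(PS,px,z))
E
```

```text
stick near back [0.4427 0.1147 0.1373] 0.13859376317423777 0.16367775252187544
stick near front [0.4415 0.078  0.1293] 0.03922391072843782 0.04537993714529259
stick far back [0.6401 0.1154 0.1418] 0.8528950633938447 1.0391851216931378
stick far front [0.6389 0.0758 0.1345] 0.036018174889289115 0.043076437810332976
lip near [0.471  0.0421 0.0584] 0.8335882349028211 0.9339667145417673
lip far [0.6284 0.0429 0.0648] 0.11328056957608225 0.13027488674163867
low near [0.5253 0.0565 0.0723] 0.4686286227795603 0.5344261466920774
low far [0.5824 0.0567 0.0776] 0.8736526977056036 1.0060038328695415
high near [0.5177 0.2112 0.109 ] 0.6582937223803977 0.8132165737026963
high far [0.5768 0.2103 0.1173] 0.3662664627411849 0.4578125017903912
tote [[431, 216], [435, 282], [339, 281], [338, 218]] [[312, 268], [375, 349], [308, 399], [252, 299]]
tray top [ 0.6948 -0.1364]
tray top [ 0.6919 -0.3985]
tray top [ 0.5234 -0.3886]
tray top [ 0.5236 -0.1351]
tray side [ 0.6785 -0.1509]
tray side [ 0.6959 -0.3872]
tray side [ 0.5364 -0.3996]
tray side [ 0.5158 -0.16  ]
```

Measured: stick centre ≈(0.541, 0.101, 0.12), yaw ≈0; lids, lip (z≈0.062, expected 0.066) and stick fit the given sizes. I rise and go over it.

>>> arm_command(series="0 0 0 -0.13 -0.0565; 0 0 0 -0.13 -0.0565; 0 0 0 -0.13 0; 0 0 0 -0.11 0; 0 -0.08 -0.12 0 0; 0 -0.08 -0.12 0 0; 0 -0.08 -0.12 0 0; 0 -0.08 -0.12 0 0; 0 -0.08 -0.12 0 0; 0 -0.08 -0.12 0 0", newtons=40)

```text
clock: 1.45
position: [0.4099, 0.2963, 0.4503]
ee_rot: [-0.0, 1.0, 0.0, 0.0]
ft_force: [0.4, 0.8, -0.6]
grip_width: 1.006
grasp_force: 0.0
```

```bash
python3 - <<'E'
import cv2,numpy as np
a=cv2.imread("pics/side0.png")[225:405,245:445]; b=cv2.imread("pics/top0.png")[135:295,310:445]
a=cv2.resize(a,(400,360),interpolation=2); b=cv2.resize(b,(405,480),interpolation=2)[:,:400]
o=np.zeros((480,800,3),np.uint8);o[:360,:400]=a;o[:,400:]=b
cv2.imwrite("pics/crop1.png",o)
E
```

```text
(no output)
```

View pics/crop1.png

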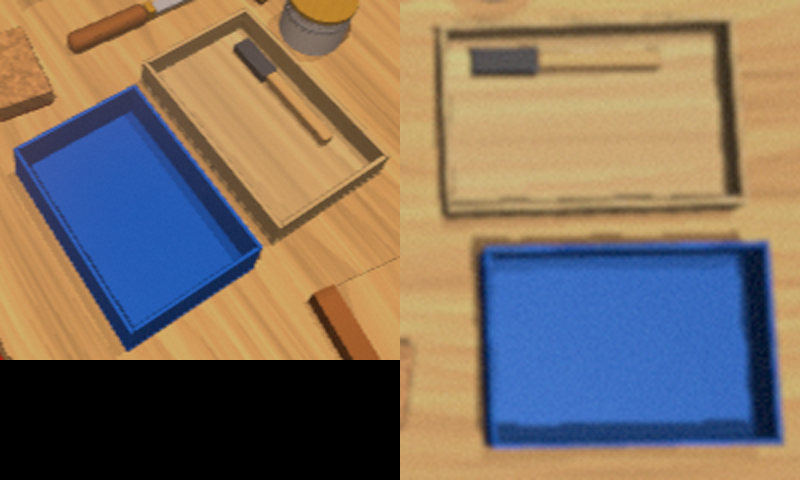

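>>> arm_command(series="0 -0.082 -0.122 0 0; 0 -0.082 -0.122 0 0; 0 -0.082 -0.122 0 0; 0 -0.082 -0.122 0 0; 0 0 0 0.125 0; 0 0 0 0.125 0; 0 0 0 0.125 0; 0 0 0 0.125 0; 0 0 0 0.125 0; 0 0 0 0 0")

```text
clock: 2.7
position: [0.5382, 0.1025, 0.1972]
ee_rot: [-0.0, 1.0, -0.001, -0.003]
ft_force: [-0.4, -0.6, 0.6]
grip_width: 0.999
grasp_force: 0.0
```

```bash
python3 - <<'E'
from h import *
np.set_printoptions(precision=4,suppress=True)
z=np.load("cal.npz");PS,PT=z["PS"],z["PT"]
S=lambda p:(245+p[0]/2-.25,225+p[1]/2-.25)
T=lambda p:(310+(p[0]-400)/3-.33,135+p[1]/3-.33)
for n,ss,tt in [("tray",[(245,12),(387,157),(277,228),(144,68)],[(437,26),(728,22),(740,203),(446,209)]),("tote",[(137,88),(261,248),(130,332),(16,150)],[(483,246),(767,243),(780,441),(490,444)])]:
    X=[]
    for s,t in zip(ss,tt):
        x,a,b=tri(PS,PT,S(s),T(t));X.append(x);print(n,x,round(a,2),round(b,2))
    print(np.mean(X,0))
print(manip.get_obs()["position"])
t,_,_=cam("top");cv2.imwrite("pics/t1.png",cv2.resize(t[130:260,130:330],None,fx=3,fy=3))
s,_,_=cam("side");cv2.imwrite("pics/s1.png",cv2.resize(s[80:260,170:370],None,fx=3,fy=3))
E
```

```text
tray [ 0.6994 -0.1351  0.028 ] 0.06 0.06
tray [ 0.6982 -0.3934  0.036 ] 0.79 0.73
tray [ 0.5335 -0.3941  0.0338] 0.03 0.03
tray [ 0.5318 -0.1393  0.0257] 0.26 0.27
[ 0.6157 -0.2655  0.0309]
tote [ 0.4973 -0.1692  0.0456] 0.33 0.34
tote [ 0.495  -0.4074  0.055 ] 0.17 0.15
tote [ 0.3288 -0.4075  0.055 ] 0.54 0.46
tote [ 0.3286 -0.1696  0.0492] 0.04 0.04
[ 0.4124 -0.2884  0.0512]
[0.5382 0.1025 0.1972]
```

View pics/s1.png

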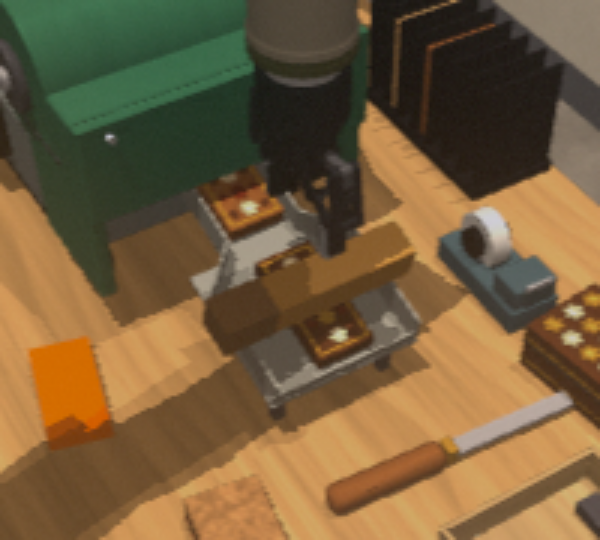

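The fingers hang over the middle of the stick (crop ≈(330,235)), well clear of the hood. I descend and grip.

>>> arm_command(series="0 -0.007 0 0.05 0; 0 0 0 0.05 0; 0 0 0 0.05 0; 0 0 0 0.04 0; 0 0 0 0 0; 1 0 0 0 0; 1 0 0 0 0; 1 0 0 0 0; 1 0 0 0 0; 1 0 0 0 0", newtons=50)

```text
clock: 4.05
position: [0.544, 0.1025, 0.1259]
ee_rot: [0.0, 1.0, 0.0, 0.001]
ft_force: [-2.8, -3.2, 10.5]
grip_width: 0.531
grasp_force: 46.9
```

>>> arm_command(series="1 0 0 0 0; 1 0 0 -0.01 0; 1 0 0 -0.02 0; 1 0 0 -0.05 0; 1 0 0 -0.08 0; 1 0 0 -0.1 0; 1 0 0 -0.1 0; 1 0 0 0 0; 1 0 0 0 0; 1 0 0 0 0")

```text
clock: 5.3
position: [0.5425, 0.1029, 0.2668]
ee_rot: [-0.0, 1.0, -0.0, -0.001]
ft_force: [-0.3, 0.3, -2.3]
grip_width: 0.483
grasp_force: 49.4
```

```bash
python3 - <<'E'
from h import *
s,_,_=cam("side");cv2.imwrite("pics/s2.png",cv2.resize(s[50:230,170:370],None,fx=2,fy=2))
E
```

```text
(no output)
```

View pics/s2.png

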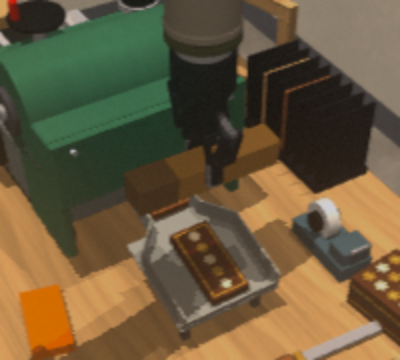

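```bash
python3 - <<'E'
from h import *
print(np.round(manip.get_obs()["joint_pos"],2))
E
```

```text
[-0.57  0.16  0.33  1.65 -0.05  1.34  1.35]
```

The stick is held level and square in the pads (crop (205,165)), with both lids left on the chute. I move on to the tray.

>>> arm_command(series="1 -0.014 -0.131 0 0; 1 -0.014 -0.131 0 0; 1 -0.014 -0.131 0 0; 1 -0.014 -0.131 0 0; 1 -0.014 -0.131 0 0; 1 -0.014 -0.13 0 0; 1 -0.014 -0.13 0 0; 1 0 0 0 0.05; 1 0 0 0 0.05; 1 0 0 0 0.05")

```text
clock: 6.6
position: [0.5822, -0.263, 0.2672]
ee_rot: [0.236, 0.972, 0.0, -0.001]
ft_force: [0.6, 0.4, -3.0]
grip_width: 0.463
grasp_force: 53.1
```

>>> arm_command(series="1 0 0 0 0.05; 1 0 0 0 0.05; 1 0 0 0 0.05; 1 0 0 0 0.05; 1 0 0 0 0.05; 1 0 0 0 0.05; 1 0 0 0 0.05; 1 0 0 0 0; 1 0 0 0 0; 1 0 0 0 0")

```text
clock: 7.85
position: [0.5824, -0.263, 0.2681]
ee_rot: [0.706, 0.708, 0.0, -0.0]
ft_force: [-0.0, 0.2, -2.2]
grip_width: 0.459
grasp_force: 53.0
```

```bash
python3 - <<'E'
from h import *
z=np.load("cal.npz");PT=z["PT"];np.set_printoptions(precision=4,suppress=True)
print({k:np.round(v,3) for k,v in manip.get_obs().items() if k in("position","ee_rot","joint_pos")})
t,_,_=cam("top");s,_,_=cam("side")
o=np.zeros((420,800,3),np.uint8);o[:,:400]=cv2.resize(t[110:310,290:480],(400,420));o[:,400:]=cv2.resize(s[180:390,260:460],(400,420));cv2.imwrite("pics/m3.png",o)
for px in [(323,143),(422.5,142.5),(422.5,205.5),(324,206.5)]: print("tray",plane(PT,px,.045))
for p in [(483,246),(767,243),(780,441),(490,444)]: print("tote",plane(PT,(310+(p[0]-400)/3-.33,135+p[1]/3-.33),.06))
E
```

```text
{'joint_pos': array([-0.257,  0.45 ,  0.852,  1.431, -0.338,  1.412,  0.6  ]), 'position': array([ 0.582, -0.263,  0.268]), 'ee_rot': array([ 0.706,  0.708,  0.   , -0.   ])}
tray [ 0.6948 -0.1364]
tray [ 0.6919 -0.3985]
tray [ 0.5234 -0.3886]
tray [ 0.5236 -0.1351]
tote [ 0.4945 -0.1671]
tote [ 0.4946 -0.4058]
tote [ 0.33   -0.4062]
tote [ 0.3288 -0.1682]
```

View pics/m3.png

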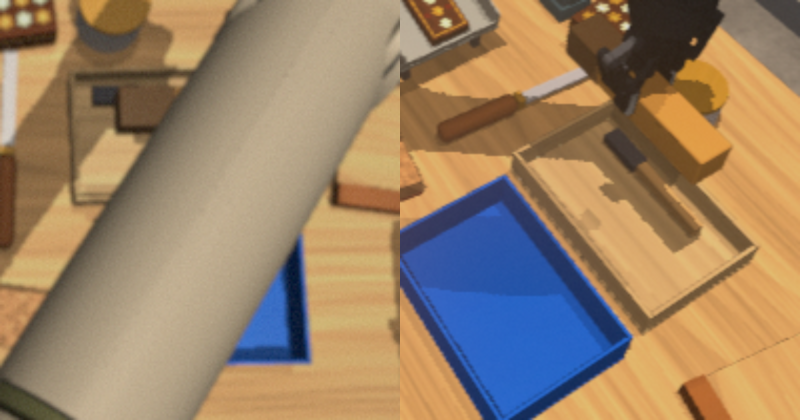

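The stick (side crop (650,110)) is over the tray and parallel to it, on the −x side of the brush. I descend.

>>> arm_command(series="1 0 0 0.09 0; 1 0 0 0.1 0; 1 0 0 0.1 0; 1 0 0 0.1 0; 1 0 0 0.09 0; 1 0 0 0.05 0; 1 0 0 0.01 0; 1 0 0 0.005 0; 1 0 0 0 0; 1 0 0 0 0")

```text
clock: 9.2
position: [0.583, -0.2632, 0.0512]
ee_rot: [0.707, 0.707, 0.0, 0.001]
ft_force: [-0.1, -0.1, -2.1]
grip_width: 0.46
grasp_force: 52.9
```

>>> arm_command(series="1 0 0 0.015 0; 1 0 0 0.01 0; 1 0 0 0.005 0; 1 0 0 0.005 0; 1 0 0 0.005 0; 1 0 0 0.005 0; 1 0 0 0 0; 1 0 0 0 0; 1 0 0 0 0; 1 0 0 0 0")

```text
clock: 10.45
position: [0.5835, -0.2634, 0.0352]
ee_rot: [0.707, 0.707, 0.001, 0.001]
ft_force: [-7.7, 5.7, 25.4]
grip_width: 0.459
grasp_force: 53.8
```

>>> arm_command(series="1 0 0 -0.004 0; 0.3 0 0 0 0; 0.3 0 0 0 0; 0.3 0 0 0 0; 0.3 0 0 0 0; 0.3 0 0 -0.03 0; 0.3 0 0 -0.08 0; 0.3 0 0 -0.1 0; 0.3 0 0 -0.15 0; 0.3 0 0 -0.15 0")

```text
clock: 11.7
position: [0.5821, -0.2631, 0.2406]
ee_rot: [0.707, 0.707, 0.0, 0.0]
ft_force: [1.3, 0.2, 0.7]
grip_width: 0.7
grasp_force: 0.0
```

```bash
python3 - <<'E'
from h import *
t,_,_=cam("top");s,_,_=cam("side")
o=np.zeros((420,800,3),np.uint8);o[:,:400]=cv2.resize(t[110:310,290:480],(400,420));o[:,400:]=cv2.resize(s[180:390,260:460],(400,420));cv2.imwrite("pics/m4.png",o)
E
```

```text
(no output)
```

View pics/m4.png

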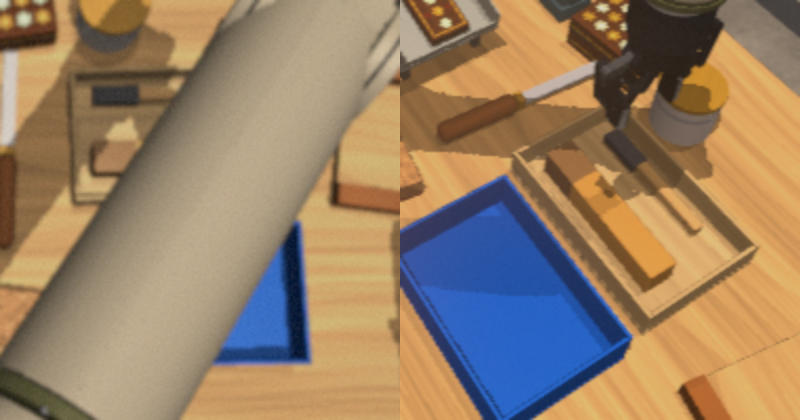

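The stick lies flat in the tray beside the brush (side crop (610,215)). Now I measure the lower lid unobstructed, by masks.

```bash
cat >> h.py <<'E'
def box(im,roi,smin=90,eps=4):
    x0,y0,x1,y1=roi; h=cv2.cvtColor(im,cv2.COLOR_BGR2HSV); h=cv2.resize(h[y0:y1,x0:x1],None,fx=4,fy=4,interpolation=2)
    m=((h[...,1]>smin)).astype(np.uint8)*255; m=cv2.morphologyEx(m,cv2.MORPH_CLOSE,np.ones((15,15)))
    n,l,st,ce=cv2.connectedComponentsWithStats(m); c=l[h.shape[0]//2,h.shape[1]//2]
    ct=max(cv2.findContours((l==c).astype(np.uint8),0,2)[0],key=cv2.contourArea); ct=cv2.convexHull(ct)
    q=cv2.approxPolyDP(ct,eps,True)[:,0]/4+[x0,y0]-.4
    r=cv2.minAreaRect(ct); return q,cv2.boxPoints(r)/4+[x0,y0]-.4
E
python3 - <<'E'
from h import *
np.set_printoptions(precision=4,suppress=True)
z=np.load("cal.npz");PS,PT=z["PS"],z["PT"]
t,_,_=cam("top");s,_,_=cam("side")
qt,bt=box(t,(203,178,256,208));qs,bs=box(s,(252,152,304,206))
print("top",bt.tolist());print("side",qs.tolist())
for p in bt: print(plane(PT,p,.087))
h=cv2.cvtColor(s,cv2.COLOR_BGR2HSV);print(h[165:205:4,262:300:4,1])
E
```

```text
top [[202.6, 177.6], [255.35, 177.6], [255.35, 207.35], [202.6, 207.35]]
side [[272.1, 159.6], [293.85, 191.85], [291.85, 195.35], [276.85, 202.1], [271.6, 196.6], [254.6, 169.6], [256.35, 166.35]]
[0.5947 0.1747]
[0.5929 0.0402]
[0.5166 0.0401]
[0.518  0.1731]
[[174 141 160 184  44  44  48  60  49 144]
 [154  78 137 155 185  48  46  47  60 120]
 [164 164 184 173 157  70  49  49  61  62]
 [174 164 163  89 161 170  48  46  50  61]
 [ 94 186 164  80 159 161 181  45  49  50]
 [ 45 145 157 164 185 157 156  69  47  47]
 [ 44  57 177 159 162  74 159 172  44  48]
 [ 45  44 139 182 162  80 181 161  66  47]
 [ 47  46  48 150 187 152 131  51  60  62]
 [ 45  48  48  60 129  48  57  57 129  92]]
```

```bash
python3 - <<'E'
from h import *
np.set_printoptions(precision=4,suppress=True)
z=np.load("cal.npz");PS,PT=z["PS"],z["PT"]
t15=np.tan(np.radians(15))
def slope(Pm,px):  # ray onto lid-top plane z=.1216+(y-.242)t15
    zz=.09
    for _ in range(30):
        X=plane(Pm,px,zz); zz=.1216+(X[1]-.242)*t15
    return np.r_[X,zz]
for p in [(272.1,159.6),(255.3,167),(293.85,191.85),(277,198.2)]: print(slope(PS,p))
t,_,_=cam("top");g=cv2.cvtColor(t,cv2.COLOR_BGR2HSV)[...,1].astype(int)
print(g[192,196:262:2]);print(g[176:214,215]);
E
```

```text
[0.5807 0.1706 0.1025]
[0.5243 0.1686 0.1019]
[0.5827 0.0548 0.0714]
[0.5297 0.0576 0.0722]
[ 33  36  32  49 159  97  40  33  51 129 165 155 163 155  57  47  45  73
 161 168 157 171  95  50  44  58 159  88  37  52 122 132 129]
[ 38  38  32  34  43  92 153 178 169 161 157 164 167 164 165 166 172 167
 159 157 160 168 154 173 164 163 172 167 149  49  35  32  33  37  33  30
  37  33]
```

Lower lid: centre ≈(0.554, 0.114), top z≈0.087, yaw ≈2°; this agrees with the first measurement. I go over it.

>>> arm_command(series="0.1 0.118 -0.009 0 0; 0.1 0.118 -0.009 0 0; 0.1 0.118 -0.009 0 0; 0.1 0.118 -0.009 0 0; 0.1 0.118 -0.009 0 0; 0.1 0.118 -0.009 0 0; 0.1 0.118 -0.009 0 0; 0.1 0.116 -0.009 0 0; 0.1 0 0 0.1 0; 0.1 0 0 0 0")

```text
clock: 13.2
position: [0.5512, 0.1136, 0.1946]
ee_rot: [0.707, 0.707, -0.003, -0.001]
ft_force: [0.4, -0.4, 1.0]
grip_width: 0.899
grasp_force: 0.0
```

>>> arm_command(series="0.1 0 0 0.08 0; 0.1 0 0 0.08 0; 0.1 0 0 0.06 0; 0.1 0 0 0.03 0; 0.1 0 0 0 0; 0.1 0 0 0 0; 0.1 0 0 0 0; 0.1 0 0 0 0; 0.1 0 0 0 0; 0.1 0 0 0 0")

```text
clock: 14.45
position: [0.5536, 0.1138, 0.098]
ee_rot: [0.707, 0.707, 0.0, -0.0]
ft_force: [0.3, 0.2, 0.1]
grip_width: 0.901
grasp_force: 0.0
```

```bash
python3 - <<'E'
from h import *
o=manip.get_obs();print(o["position"],o["ft_force"],o["joint_pos"])
s,_,_=cam("side");cv2.imwrite("pics/s5.png",cv2.resize(s[120:240,210:350],None,fx=4,fy=4,interpolation=2))
E
```

```text
[0.55361545 0.11378178 0.09795758] [0.32339735 0.21702145 0.09838033] [-0.86246218  0.40244061  0.70236395  1.82414765 -0.30091148  1.02382906
 -0.0406772 ]
```

View pics/s5.png

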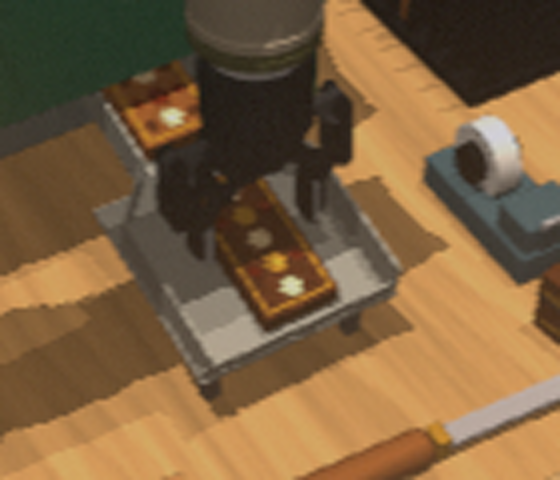

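The fingers straddle the lower lid (tips at crop (200,255) and (308,215)), just above the chute floor. I lower a little more.

>>> arm_command(series="0.1 0 0 0.005 0; 0.1 0 0 0.005 0; 0.1 0 0 0.005 0; 0.1 0 0 0 0; 0.4 0 0 0 0; 0.4 0 0 0 0; 0.4 0 0 0 0; 0.4 0 0 0 0; 1 0 0 0 0; 1 0 0 0 0", newtons=25)

```text
clock: 15.75
position: [0.5537, 0.1138, 0.092]
ee_rot: [0.707, 0.707, 0.0, 0.0]
ft_force: [0.4, -0.0, 2.4]
grip_width: 0.692
grasp_force: 27.4
```

Gripped at 58.8 mm (lid 60 mm). I lift and carry it to the tote.

>>> arm_command(series="1 0 0 -0.01 0; 1 0 0 -0.03 0; 1 0 0 -0.08 0; 1 0 0 -0.1 0; 1 0 0 -0.1 0; 1 0 0 0 0; 1 -0.1 -0.03 0 0; 1 -0.12 -0.04 0 0; 1 -0.12 -0.04 0 0; 1 -0.12 -0.04 0 0")

```text
clock: 17.0
position: [0.4926, -0.0717, 0.2195]
ee_rot: [0.707, 0.707, -0.0, -0.0]
ft_force: [0.1, -0.1, -0.3]
grip_width: 0.695
grasp_force: 27.3
```

>>> arm_command(series="1 -0.12 -0.04 0 0; 1 -0.12 -0.04 0 0; 1 -0.12 -0.04 0 0; 1 -0.12 -0.04 0 0; 1 -0.12 -0.03 0 0; 1 -0.08 -0.015 0 0; 1 0 0 0 0.05; 1 0 0 0 0.05; 1 0 0 0 0.05; 1 0 0 0 0.05")

```text
clock: 18.25
position: [0.4114, -0.342, 0.2195]
ee_rot: [0.892, 0.452, -0.0, -0.0]
ft_force: [-0.1, -0.6, -0.1]
grip_width: 0.696
grasp_force: 27.4
```

>>> arm_command(series="1 0 0 0 0.05; 1 0 0 0 0.05; 1 0 0 0 0.05; 1 0 0 0 0.05; 1 0 0 0 0.05; 1 0 0 0 0.05; 1 0 0 0 0; 1 0 0 0 0; 1 0 0 0 0; 1 0 0 0 0")

```text
clock: 19.5
position: [0.4117, -0.3423, 0.2198]
ee_rot: [1.0, 0.001, 0.0, -0.0]
ft_force: [0.0, -0.5, 0.4]
grip_width: 0.695
grasp_force: 27.4
```

```bash
python3 - <<'E'
from h import *
o=manip.get_obs();print(o["position"],o["ft_force"],o["joint_pos"])
s,_,_=cam("side");cv2.imwrite("pics/s6.png",s[130:420,200:480])
E
```

```text
[ 0.41169238 -0.34225783  0.21984926] [ 0.01910869 -0.51503204  0.41241665] [-0.46472561  0.3619939   1.31186217  1.7872253  -0.36586815  1.27729997
 -0.62914604]
```

>>> arm_command(series="1 0 -0.0125 0.08 0; 1 0 0 0.1 0; 1 0 0 0.1 0; 1 0 0 0.08 0; 1 0 0 0.04 0; 1 0 0 0.02 0; 1 0 0 0 0; 1 0 0 0 0; 1 0 0 0 0; 1 0 0 0 0")

```text
clock: 20.8
position: [0.412, -0.3373, 0.0522]
ee_rot: [1.0, 0.0, 0.0, 0.0]
ft_force: [0.1, 0.3, -0.7]
grip_width: 0.696
grasp_force: 27.3
```

```bash
python3 - <<'E'
from h import *
o=manip.get_obs();print(o["position"],o["ft_force"],o["joint_pos"])
E
```

```text
[ 0.41196221 -0.3372638   0.05220411] [ 0.1077615   0.33624112 -0.66438242] [-0.25361847  0.56059296  1.05658752  1.95007527 -0.59157125  0.98028054
 -0.4837196 ]
```

>>> arm_command(series="1 0 0 0.005 0; 1 0 0 0.005 0; 1 0 0 0.005 0; 1 0 0 0.005 0; 1 0 0 0.005 0; 1 0 0 0.005 0; 1 0 0 0.005 0; 1 0 0 0.005 0; 1 0 0 0 0; 1 0 0 0 0", newtons=20)

```text
clock: 22.05
position: [0.4116, -0.3373, 0.0358]
ee_rot: [1.0, 0.0, -0.0, -0.0]
ft_force: [1.3, 0.2, 1.9]
grip_width: 0.697
grasp_force: 27.9
```

>>> arm_command(series="1 0 0 0.005 0; 1 0 0 0.005 0; 1 0 0 0.004 0; 1 0 0 0 0; 1 0 0 0.003 0; 1 0 0 0.003 0; 1 0 0 0 0; 1 0 0 0 0; 1 0 0 0 0; 1 0 0 0 0")

```text
clock: 23.3
position: [0.4116, -0.3372, 0.0278]
ee_rot: [1.0, 0.0, -0.0, -0.0]
ft_force: [1.2, 0.1, 2.0]
grip_width: 0.7
grasp_force: 28.3
```

>>> arm_command(series="1 0 0 0.003 0; 1 0 0 0.003 0; 1 0 0 0 0; 1 0 0 0 0; 0.2 0 0 0 0; 0.2 0 0 0 0; 0.2 0 0 0 0; 0.2 0 0 0 0; 0.2 0 0 0 0; 0.2 0 0 0 0")

```text
clock: 24.55
position: [0.4117, -0.3372, 0.0255]
ee_rot: [1.0, 0.0, 0.0, -0.0]
ft_force: [0.3, 0.2, 0.2]
grip_width: 0.799
grasp_force: 0.0
```

>>> arm_command(series="0.2 0 0 -0.01 0; 0.2 0 0 -0.05 0; 0.2 0 0 -0.1 0; 0.2 0 0 -0.12 0; 0.2 0 0 -0.12 0; 0.2 0 0 -0.12 0; 1 0 0 0 0; 1 0 0 0 0; 1 0 0 0 0; 1 0 0 0 0")

```text
clock: 25.8
position: [0.4113, -0.3371, 0.2328]
ee_rot: [1.0, -0.0, -0.001, -0.0]
ft_force: [0.3, -0.7, 0.3]
grip_width: -0.002
grasp_force: 0.0
```

```bash
python3 - <<'E'
from h import *
o=manip.get_obs();print(o["position"],o["ft_force"],o["joint_pos"])
s,K,E=cam("side");t,_,_=cam("top")
o=np.zeros((400,800,3),np.uint8);o[:,:400]=cv2.resize(s[130:410,210:490],(400,400),interpolation=2);o[:,400:]=cv2.resize(t[130:300,155:325],(400,400),interpolation=2)
cv2.imwrite("pics/m7.png",o)
E
```

```text
[ 0.41131544 -0.33709042  0.23281109] [ 0.33264748 -0.68991176  0.25342728] [-0.48182331  0.30828117  1.293934    1.777453   -0.3077103   1.2915916
 -0.68402585]
```

View pics/m7.png

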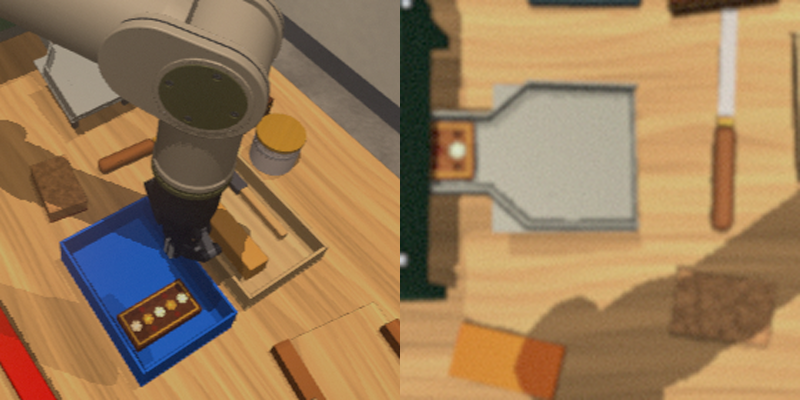

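The lower lid lies flat and face up in the tote (crop (160,315)). The upper lid still shows in the neck, its end at top crop (474,150), so I refine the hood and lid positions numerically.

```bash
python3 - <<'E'
from h import *
np.set_printoptions(precision=4,suppress=True)
z=np.load("cal.npz");PS,PT=z["PS"],z["PT"]
t,_,_=cam("top")
s0=cv2.imread("pics/side0.png");t0=cv2.imread("pics/top0.png")
# hood lower front edge, side view: lowest green px per column
h=cv2.cvtColor(s0,cv2.COLOR_BGR2HSV);m=cv2.inRange(h,(60,70,15),(95,255,255))
for c in (212,216,220,224,228,232,236,240,262,266,270):
    r=np.where(m[100:170,c])[0]; r=r.max()+100 if len(r) else None
    if r: print(c,r,plane(PS,(c,r+.5),.15))
# lip etc from the top view
g=cv2.cvtColor(t,cv2.COLOR_BGR2HSV).astype(int)
for r in (188,193,198):print(r,"S",g[r,166:194,1].tolist(),"H",g[r,166:176,0].tolist())
print("lip S",g[200,246:262,1].tolist(),"V",g[200,246:262,2].tolist())
for n,c,zz in [("neckend",193.3,.1224),("pan",209.9,.1139),("lipouter",255.0,.066)]: print(n,plane(PT,(c,193),zz))
for c in (185,186,187): print(c,plane(PT,(c,193),.1127))
for c in (167,168,169,170,171): print("hoodtop",c,plane(PT,(c,193),.255),plane(PT,(c,193),.15))
E
```

```text
212 131 [0.4656 0.3177]
216 128 [0.4815 0.3244]
220 134 [0.4795 0.2936]
224 132 [0.4934 0.2959]
228 136 [0.4953 0.2738]
232 134 [0.5092 0.276 ]
236 133 [0.5212 0.2742]
240 130 [0.5375 0.2805]
262 123 [0.6087 0.2766]
266 117 [0.6334 0.2959]
270 120 [0.6363 0.277 ]
188 S [101, 96, 131, 142, 169, 179, 163, 166, 160, 164, 158, 169, 164, 166, 160, 159, 172, 162, 167, 161, 108, 51, 35, 34, 34, 33, 30, 33] H [74, 34, 12, 9, 10, 12, 12, 12, 12, 12]
193 S [71, 96, 135, 235, 203, 179, 177, 170, 156, 114, 66, 41, 35, 31, 35, 40, 72, 127, 162, 157, 119, 49, 34, 35, 36, 35, 32, 34] H [72, 28, 16, 7, 6, 5, 8, 9, 11, 15]
198 S [91, 87, 149, 162, 159, 164, 163, 162, 156, 163, 163, 152, 149, 138, 147, 157, 161, 163, 167, 161, 133, 60, 36, 35, 37, 32, 35, 33] H [68, 24, 15, 10, 11, 12, 12, 12, 11, 12]
lip S [32, 34, 32, 34, 38, 35, 36, 33, 39, 71, 113, 127, 128, 131, 130, 127] V [181, 178, 182, 175, 181, 177, 170, 149, 145, 154, 179, 197, 201, 201, 202, 200]
neckend [0.548  0.1888]
pan [0.5492 0.1498]
lipouter [0.5573 0.0429]
185 [0.5502 0.2118]
186 [0.5502 0.2093]
187 [0.5501 0.2068]
hoodtop 167 [0.5222 0.2116] [0.5432 0.2448]
hoodtop 168 [0.5221 0.2095] [0.5432 0.2424]
hoodtop 169 [0.5221 0.2074] [0.5432 0.24  ]
hoodtop 170 [0.5221 0.2053] [0.5432 0.2376]
hoodtop 171 [0.522  0.2032] [0.5431 0.2352]
```

Hood edge y≈0.2425, upper lid's end y≈0.208–0.211, so about 31 mm shows, within the given 30–45 mm. I turn and move in front of it with the fingers shut.

>>> arm_command(series="1 0 0 0 -0.0556; 1 0 0 0 -0.0556; 1 0 0 0 -0.0556; 1 0 0 0 -0.0556; 1 0 0 0 -0.0556; 1 0 0 0 -0.0556; 1 0 0 0 -0.0556; 1 0 0 0 -0.0556; 1 0 0 0 -0.0552; 1 0 0 0 0")

```text
clock: 27.2
position: [0.4115, -0.3374, 0.2333]
ee_rot: [0.708, 0.707, 0.0, -0.0]
ft_force: [0.6, 0.3, -0.0]
grip_width: 0.0
grasp_force: 0.0
```

>>> arm_command(series="1 0.12 0.034 0 0; 1 0.14 0.034 0 0; 1 0.14 0.034 0 0; 1 0.14 0.034 0 0; 1 0.14 0.034 0 0; 1 0.14 0.034 0 0; 1 0.14 0.034 0 0; 1 0.14 0.034 0 0; 1 0.13 0.034 0 0; 1 0.07 0.034 0 0")

```text
clock: 28.45
position: [0.5474, 0.1862, 0.2329]
ee_rot: [0.708, 0.707, -0.0, -0.0]
ft_force: [0.2, -0.4, -0.6]
grip_width: 0.0
grasp_force: 0.0
```

>>> arm_command(series="1 0 0 0.06 0; 1 0 0 0.08 0; 1 0 0 0.06 0; 1 0 0 0.02 0; 1 0 0 0 0; 1 0 0 0 0; 1 0 0 0 0; 1 0 0 0 0; 1 0 0 0 0; 1 0 0 0 0")

```text
clock: 29.7
position: [0.5476, 0.1828, 0.1456]
ee_rot: [0.707, 0.707, 0.0, -0.0]
ft_force: [0.1, -0.1, 0.5]
grip_width: -0.001
grasp_force: 0.0
```

>>> arm_command(series="1 0.01 0 0 0; 1 0.01 0 0 0; 1 0.008 0 0 0; 1 0.006 0 0 0; 1 0.005 0 0 0; 1 0.004 0 0 0; 1 0 0 0 0; 1 0 0 0 0; 1 0 0 0 0; 1 0 0 0 0")

```text
clock: 30.95
position: [0.5476, 0.1999, 0.1455]
ee_rot: [0.707, 0.707, 0.0, -0.0]
ft_force: [0.2, -0.1, 0.1]
grip_width: -0.002
grasp_force: 0.0
```

>>> arm_command(series="1 0.005 0 0 0; 1 0 0 0.01 0; 1 0 0 0.01 0; 1 0 0 0.005 0; 1 0 0 0.003 0; 1 0 0 0.002 0; 1 0 0 0.002 0; 1 0 0 0 0; 1 0 0 0 0; 1 0 0 0 0")

```text
clock: 32.2
position: [0.5476, 0.202, 0.1328]
ee_rot: [0.707, 0.707, 0.0, -0.0]
ft_force: [-0.5, -0.4, 0.5]
grip_width: 0.0
grasp_force: 0.0
```

>>> arm_command(series="1 0 0 0.002 0; 1 0 0 0.002 0; 1 0 0 0.001 0; 1 0 0 0 0; 1 0 0 0 0; 1 0 0 0 0; 1 0 0 0 0; 1 0 0 0 0; 1 0 0 0 0; 1 0 0 0 0")

```text
clock: 33.45
position: [0.548, 0.202, 0.1317]
ee_rot: [0.707, 0.707, 0.001, -0.0]
ft_force: [-3.3, -1.6, 9.6]
grip_width: 0.001
grasp_force: 4.7
```

>>> arm_command(series="1 -0.0048 0 0.002 0; 1 -0.0097 0 0.0026 0; 1 -0.0097 0 0.0026 0; 1 -0.0097 0 0.0026 0; 1 -0.0097 0 0.0026 0; 1 -0.0097 0 0.0026 0; 1 0 0 0 0; 1 0 0 0 0; 1 0 0 0 0; 1 0 0 0 0")

```text
clock: 34.7
position: [0.5476, 0.1808, 0.1247]
ee_rot: [0.707, 0.707, 0.0, -0.0]
ft_force: [0.4, 0.7, -0.3]
grip_width: 0.001
grasp_force: 0.0
```

```bash
cat >> h.py <<'E'
def end(n=1):
    "top-view columns where the lid (saturated) ends downhill, rows 186..200"
    t,_,_=cam("top");g=cv2.cvtColor(t,cv2.COLOR_BGR2HSV)[...,1]
    return {r:np.where(g[r,175:252]>85)[0][[0,-1]]+175 for r in(184,187,198,202)}
E
python3 - <<'E'
from h import *
print(end()); 
s,_,_=cam("side");g=cv2.cvtColor(s,cv2.COLOR_BGR2HSV)[...,1]
print(g[140:205:2,262]);print(g[140:205:2,256])
E
```

```text
{184: array([195, 197]), 187: array([194, 196]), 198: array([185, 198]), 202: array([190, 196])}
[75 71 67 72 76 85 50 56 57 49 55 59 53 54 50 44 52 46 48 49 44 45 43 44
 45 45 45 44 48 44 47 45 47]
[ 66  64  70  83  69 103  78  83  98  64  59  53  50  49  51  52  56  55
  53  54  50  53  45  46  47  45  49  45  46  46  51  66  66]
```

```bash
python3 - <<'E'
from h import *
s,_,_=cam("side");s0=cv2.imread("pics/side0.png")
for off in(-5,0,5):
  for im in(s0,s):
    g=cv2.cvtColor(im,cv2.COLOR_BGR2HSV)
    print(off,[tuple(map(int,g[int(round(153-off*.5+267*d)),int(round(254.5+off+183*d))][1:])) for d in np.arange(-.03,.045,.005)])
E
```

```text
-5 [(185, 150), (180, 156), (173, 134), (180, 99), (180, 147), (196, 178), (169, 86), (156, 67), (121, 74), (45, 164), (45, 166), (46, 166), (46, 166), (45, 165), (84, 140)]
-5 [(58, 35), (79, 42), (111, 46), (120, 51), (136, 60), (152, 77), (169, 80), (155, 69), (149, 65), (52, 83), (52, 84), (52, 83), (51, 85), (55, 83), (49, 84)]
0 [(200, 115), (176, 138), (72, 199), (19, 200), (72, 197), (193, 178), (187, 153), (166, 83), (119, 73), (48, 142), (45, 165), (43, 165), (44, 163), (46, 165), (99, 136)]
0 [(180, 105), (134, 61), (73, 35), (78, 36), (72, 39), (83, 37), (72, 39), (81, 41), (73, 42), (68, 41), (83, 40), (53, 62), (43, 78), (52, 69), (48, 85)]
5 [(188, 87), (182, 150), (182, 150), (179, 121), (177, 114), (178, 156), (191, 180), (171, 76), (143, 68), (48, 155), (46, 165), (50, 164), (45, 163), (46, 165), (50, 162)]
5 [(62, 37), (78, 36), (62, 33), (74, 38), (71, 36), (59, 39), (69, 37), (81, 38), (71, 47), (48, 64), (44, 69), (57, 58), (59, 74), (54, 85), (50, 87)]
```

The lid has not moved: the tips slid off its end because the overlap was too small. I raise and go farther uphill, feeling for the hood.

>>> arm_command(series="1 0 0 -0.02 0; 1 0 0 -0.018 0; 1 0.02 0 0 0; 1 0.02 0 0 0; 1 0.01 0 0 0; 1 0.005 0 0 0; 1 0.004 0 0 0; 1 0.003 0 0 0; 1 0 0 0 0; 1 0 0 0 0")

```text
clock: 36.1
position: [0.5476, 0.2047, 0.1398]
ee_rot: [0.707, 0.707, -0.0, 0.0]
ft_force: [-1.3, -3.8, -0.0]
grip_width: -0.0
grasp_force: 0.0
```

>>> arm_command(series="1 -0.001 0 0.014 0; 1 0 0 0.005 0; 1 0 0 0.0032 0; 1 0 0 0 0; 1 0 0 0 0; 1 -0.003 0 0.001 0; 1 -0.005 0 0.0013 0; 1 -0.005 0 0.0013 0; 1 -0.005 0 0.0013 0; 1 0 0 0 0")

```text
clock: 37.35
position: [0.5491, 0.1994, 0.131]
ee_rot: [0.707, 0.708, 0.002, 0.0]
ft_force: [-0.1, -0.4, 12.3]
grip_width: -0.003
grasp_force: 6.1
```

>>> arm_command(series="1 -0.006 0 0.0016 0; 1 -0.006 0 0.0016 0; 1 -0.006 0 0.0016 0; 1 -0.006 0 0.0016 0; 1 -0.006 0 0.0016 0; 1 -0.006 0 0.0016 0; 1 -0.006 0 0.0016 0; 1 -0.006 0 0.0016 0; 1 -0.006 0 0.0016 0; 1 0 0 0 0")

```text
clock: 38.6
position: [0.5491, 0.1777, 0.1251]
ee_rot: [0.707, 0.707, 0.002, 0.0]
ft_force: [-0.2, -0.1, 12.4]
grip_width: 0.001
grasp_force: 6.0
```

The force holds at 12 N: the lid follows. I continue down.

>>> arm_command(series="1 -0.01 0 0.0027 0; 1 -0.0145 0 0.0039 0; 1 -0.0145 0 0.0039 0; 1 -0.0145 0 0.0039 0; 1 -0.0145 0 0.0039 0; 1 -0.0145 0 0.0039 0; 1 -0.0145 0 0.0039 0; 1 -0.0145 0 0.0039 0; 1 -0.01 0 0.0027 0; 1 0 0 0 0")

```text
clock: 39.85
position: [0.5494, 0.1286, 0.112]
ee_rot: [0.707, 0.707, 0.002, 0.001]
ft_force: [0.8, -1.2, 12.0]
grip_width: -0.0
grasp_force: 6.2
```

```bash
python3 - <<'E'
from h import *
s,_,_=cam("side");g=cv2.cvtColor(s,cv2.COLOR_BGR2HSV)
for off in(-6,0,6): print(off,[int(g[int(round(153-off*.5+267*d)),int(round(254.5+off+183*d))][1]) for d in np.arange(-.03,.17,.005)])
E
```

```text
-6 [192, 185, 193, 186, 182, 121, 87, 59, 74, 89, 85, 114, 123, 143, 167, 166, 159, 159, 168, 161, 168, 171, 159, 149, 117, 52, 57, 57, 59, 56, 57, 48, 43, 44, 44, 46, 46, 47, 47, 47]
0 [189, 175, 60, 48, 93, 88, 63, 61, 57, 123, 94, 89, 100, 85, 83, 97, 68, 95, 94, 90, 100, 94, 61, 47, 122, 57, 53, 59, 49, 51, 53, 45, 45, 46, 47, 46, 44, 46, 44, 44]
6 [122, 87, 83, 75, 95, 89, 69, 94, 90, 92, 89, 94, 89, 89, 91, 87, 83, 97, 77, 50, 47, 79, 156, 145, 138, 55, 59, 55, 53, 50, 50, 48, 44, 48, 45, 46, 46, 44, 46, 46]
```

Lid end moved ≈79 mm, matching the arm's travel. 70 mm more.

>>> arm_command(series="1 -0.012 0 0.0032 0; 1 -0.02 0 0.0054 0; 1 -0.02 0 0.0054 0; 1 -0.02 0 0.0054 0; 1 -0.02 0 0.0054 0; 1 -0.02 0 0.0054 0; 1 -0.02 0 0.0054 0; 1 -0.02 0 0.0054 0; 1 -0.012 0 0.0032 0; 1 0 0 0 0")

```text
clock: 41.15
position: [0.5497, 0.0626, 0.0943]
ee_rot: [0.707, 0.707, 0.002, 0.001]
ft_force: [0.5, -1.9, 13.0]
grip_width: 0.002
grasp_force: 6.4
```

>>> arm_command(series="1 0 0 -0.02 0; 1 0 0 -0.08 0; 0.1 0 0 -0.12 0; 0.1 0.1 0 -0.1 0; 0.1 0 0 0 0; 0.1 0 0 0 0; 0.1 0 0 0 0; 0.1 0 0 0 0; 0.1 0 0 0 0; 0.1 0 0 0 0")

```text
clock: 42.4
position: [0.5476, 0.1019, 0.2204]
ee_rot: [0.707, 0.707, -0.0, -0.0]
ft_force: [-0.2, 0.7, -0.4]
grip_width: 0.897
grasp_force: 0.0
```

```bash
python3 - <<'E'
from h import *
np.set_printoptions(precision=4,suppress=True,linewidth=200)
z=np.load("cal.npz");PS,PT=z["PS"],z["PT"]
t15=np.tan(np.radians(15))
def slope(Pm,px):
    zz=.09
    for _ in range(30):
        X=plane(Pm,px,zz); zz=.1216+(X[1]-.242)*t15
    return np.r_[X,zz]
s,_,_=cam("side");g=cv2.cvtColor(s,cv2.COLOR_BGR2HSV)[...,1]
sub=(g>110).astype(np.uint8);sub[:140]=0;sub[212:]=0;sub[:,:240]=0;sub[:,312:]=0
print("\n".join("".join("#" if v else "." for v in r) for r in sub[140:212:2,240:312]))
# numeric: lid edges along x on the lid-top plane at fixed y, and end along y at fixed x
def sample(x,y):
    zz=.1216+(y-.242)*t15; q=PS@np.array([x,y,zz,1]);q=q[:2]/q[2]; return int(g[int(round(q[1])),int(round(q[0]))])
for y in (.07,.085,.10): print(y,[sample(x,y) for x in np.arange(.500,.60,.004)])
for x in (.535,.549,.565): print(x,[sample(x,y) for y in np.arange(.04,.10,.004)])
E
```

```text
...........................#.###########......#.....####################
.............................#############.........#####################
............................################.......#####################
.............................###########################################
..............................##########################################
.................................#######################################
.......................................#################################
.............................................###########################
.................................................#######################
..................................................######################
.........................######.....................####################
##..................############.....................###################
###............###################.....................#################
###.........##########....#########.....................################
##..........###########..############.....................##############
.....
[... 1424 characters left out ...]
##############################
################..................######################################
0.07 [65, 62, 62, 83, 153, 175, 183, 185, 180, 185, 185, 183, 142, 188, 182, 179, 181, 185, 191, 188, 117, 45, 46, 47, 47]
0.085 [67, 62, 60, 61, 152, 167, 172, 170, 168, 166, 162, 142, 97, 115, 126, 170, 160, 167, 169, 181, 144, 53, 51, 53, 51]
0.1 [59, 63, 58, 128, 154, 158, 160, 164, 162, 167, 169, 162, 164, 168, 160, 149, 150, 171, 158, 172, 52, 50, 52, 54, 52]
0.535 [72, 48, 47, 48, 112, 161, 177, 185, 172, 161, 163, 166, 168, 161, 157]
0.549 [61, 46, 45, 49, 115, 154, 168, 188, 79, 38, 90, 97, 146, 165, 163]
0.565 [69, 45, 47, 47, 82, 156, 171, 187, 176, 169, 168, 160, 168, 168, 160]
```

The upper lid is now in the pan where the lower one lay: centre ≈(0.548, 0.114). I grip it the same way.

>>> arm_command(series="0.1 0.03 0 0.09 0; 0.1 0 0 0.1 0; 0.1 0 0 0.07 0; 0.1 0 0 0.04 0; 0.1 0 0 0.016 0; 0.1 0 0 0.005 0; 0.1 0 0 0 0; 0.1 0 0 0 0; 0.1 0 0 0 0; 0.1 0 0 0 0", newtons=25)

```text
clock: 43.7
position: [0.5477, 0.1141, 0.0923]
ee_rot: [0.707, 0.707, 0.0, 0.0]
ft_force: [0.7, -0.1, -0.0]
grip_width: 0.899
grasp_force: 0.0
```

>>> arm_command(series="0.4 0 0 0 0; 0.4 0 0 0 0; 0.4 0 0 0 0; 0.4 0 0 0 0; 1 0 0 0 0; 1 0 0 0 0; 1 0 0 -0.01 0; 1 0 0 -0.03 0; 1 0 0 -0.08 0; 1 0 0 -0.1 0")

```text
clock: 44.95
position: [0.5471, 0.1139, 0.1812]
ee_rot: [0.707, 0.707, -0.001, -0.0]
ft_force: [0.8, 0.5, -0.3]
grip_width: 0.696
grasp_force: 27.4
```

>>> arm_command(series="1 0 0 -0.1 0; 1 -0.09 -0.034 0 0; 1 -0.115 -0.045 0 0; 1 -0.115 -0.045 0 0; 1 -0.115 -0.045 0 0; 1 -0.115 -0.045 0 0; 1 -0.115 -0.045 0 0; 1 -0.115 -0.045 0 0; 1 -0.085 -0.034 0 0; 1 0 0 0 0.05")

```text
clock: 46.2
position: [0.4109, -0.2349, 0.2208]
ee_rot: [0.763, 0.647, 0.0, 0.0]
ft_force: [0.1, -0.2, -0.5]
grip_width: 0.697
grasp_force: 27.5
```

>>> arm_command(series="1 0 0 0 0.05; 1 0 0 0 0.05; 1 0 0 0 0.05; 1 0 0 0 0.05; 1 0 0 0 0.05; 1 0 0 0 0.05; 1 0 0 0 0.05; 1 0 0 0 0.05; 1 0 0 0 0.05; 1 0 0 0 0")

```text
clock: 47.45
position: [0.4124, -0.2321, 0.2205]
ee_rot: [1.0, 0.0, 0.0, -0.0]
ft_force: [-0.4, 0.6, -1.3]
grip_width: 0.699
grasp_force: 27.5
```

>>> arm_command(series="1 0 0 0.08 0; 1 0 0 0.1 0; 1 0 0 0.1 0; 1 0 0 0.08 0; 1 0 0 0.04 0; 1 0 0 0.02 0; 1 0 0 0 0; 1 0 0 0 0; 1 0 0 0 0; 1 0 0 0 0")

```text
clock: 48.7
position: [0.4128, -0.232, 0.0525]
ee_rot: [1.0, 0.0, 0.0, -0.0]
ft_force: [0.8, 0.2, -0.3]
grip_width: 0.693
grasp_force: 27.4
```

Same descent as before, pivoting the lid flat on the floor.

>>> arm_command(series="1 0 0 0.005 0; 1 0 0 0.005 0; 1 0 0 0.005 0; 1 0 0 0.005 0; 1 0 0 0.005 0; 1 0 0 0.005 0; 1 0 0 0.005 0; 1 0 0 0.005 0; 1 0 0 0.005 0; 1 0 0 0.005 0", newtons=20)

```text
clock: 49.95
position: [0.4127, -0.232, 0.0321]
ee_rot: [1.0, 0.0, 0.0, 0.0]
ft_force: [1.4, -1.0, 3.4]
grip_width: 0.69
grasp_force: 28.3
```

>>> arm_command(series="1 0 0 0.005 0; 1 0 0 0.003 0; 1 0 0 0.003 0; 1 0 0 0.003 0; 1 0 0 0.002 0; 1 0 0 0.002 0; 1 0 0 0 0; 1 0 0 0 0; 1 0 0 0 0; 1 0 0 0 0")

```text
clock: 51.2
position: [0.4139, -0.2344, 0.0265]
ee_rot: [1.0, -0.001, 0.002, 0.001]
ft_force: [1.1, -8.2, 18.2]
grip_width: 0.695
grasp_force: 29.9
```

>>> arm_command(series="1 0 0 -0.003 0; 0.2 0 0 0 0; 0.2 0 0 0 0; 0.2 0 0 0 0; 0.2 0 0 0 0; 0.2 0 0 -0.01 0; 0.2 0 0 -0.05 0; 0.2 0 0 -0.1 0; 0.2 0 0 -0.12 0; 0.2 0 0 -0.12 0")

```text
clock: 52.45
position: [0.4116, -0.2316, 0.187]
ee_rot: [1.0, 0.0, -0.001, -0.0]
ft_force: [0.7, 0.8, 0.1]
grip_width: 0.801
grasp_force: 0.0
```

```bash
python3 - <<'E'
from h import *
np.set_printoptions(precision=4,suppress=True)
z=np.load("cal.npz");PS,PT=z["PS"],z["PT"]
s,_,_=cam("side");h=cv2.cvtColor(s,cv2.COLOR_BGR2HSV)
roi=np.zeros(h.shape[:2],np.uint8);cv2.fillPoly(roi,[np.array([[312,270],[374,349],[309,396],[254,302]])],1)
m=((h[...,0]<30)&(h[...,1]>60)&(roi>0)).astype(np.uint8)
print("\n".join("".join("#" if v else ("." if r else " ") for v,r in zip(a,b)) for a,b in zip(m[268:398:3,250:378:1].tolist(),roi[268:398:3,250:378:1].tolist())))
o=manip.get_obs();print(o["clock"],o["position"],o["grip_width"],o["ft_force"])
E
```

```text
....                                                                
                                                      ...#........                                                              
                                                 .......#......#####                                                            
                                           ..............#........#####                                                         
                                      ....................##......##.#..#                                                       
                                 ..........................#....#.#.........                                                    
                           ....................................##.............                                                  
                      ....................................#########.............                                                
                ....................................#################..............                                             
[... 3762 characters left out ...]
                                 ......................                                                     
                                                      .................                                                         
                                                        ...........                                                             
                                                          .....                                                                 
                                                                                                                                
52.5 [ 0.4137 -0.2334  0.1924] 0.7958411673763941 [ 3.1484 -4.2987  6.1485]
```

>>> arm_command(series="0.2 0 0 0 0; 0.2 0 0 0 0; 0.2 0 0 0 0; 0.2 0 0 0 0; 0.2 0 0 0 0; 0.2 0 0 0 0; 0.2 0 0 0 0; 0.2 0 0 0 0; 0.2 0 0 0 0; 0.2 0 0 0 0")

```text
clock: 53.75
position: [0.4125, -0.232, 0.1861]
ee_rot: [1.0, 0.0, 0.0, -0.0]
ft_force: [0.5, 0.3, 0.5]
grip_width: 0.801
grasp_force: 0.0
```

```bash
python3 - <<'E'
from h import *
np.set_printoptions(precision=4,suppress=True)
z=np.load("cal.npz");PS=z["PS"]
s,_,_=cam("side");h=cv2.resize(cv2.cvtColor(s,cv2.COLOR_BGR2HSV),None,fx=3,fy=3)
roi=np.zeros(h.shape[:2],np.uint8);cv2.fillPoly(roi,[3*np.array([[254,300],[305,284],[345,300],[374,349],[309,396]])],1)
m=((h[...,0]<30)&(h[...,1]>60)&(roi>0)).astype(np.uint8);m=cv2.morphologyEx(m,cv2.MORPH_CLOSE,np.ones((7,7)));m=cv2.morphologyEx(m,cv2.MORPH_OPEN,np.ones((9,9)))
for c in cv2.findContours(m,0,2)[0]:
    if cv2.contourArea(c)>3000:
        q=cv2.approxPolyDP(cv2.convexHull(c),9,True)[:,0]/3-.33
        print(q.tolist());print(np.array([plane(PS,p,.021) for p in q]))
print(manip.get_obs()["ft_force"])
E
```

```text
[[336.00333333333333, 327.00333333333333], [349.00333333333333, 348.00333333333333], [305.00333333333333, 373.00333333333333], [293.00333333333333, 350.00333333333333]]
[[ 0.4649 -0.314 ]
 [ 0.4603 -0.3687]
 [ 0.3469 -0.3643]
 [ 0.3518 -0.309 ]]
[[314.00333333333333, 289.3366666666667], [326.00333333333333, 310.00333333333333], [284.00333333333333, 332.00333333333333], [273.00333333333333, 311.00333333333333]]
[[ 0.4767 -0.2072]
 [ 0.4699 -0.2674]
 [ 0.3566 -0.2632]
 [ 0.3616 -0.2057]]
[-0.0989 -0.1381  0.7828]
```

Both lids cast onto the floor plane as equal rectangles of ≈115×57 mm, side by side inside the tote, so both are flat. I hand in.

```bash
python3 -c "
from workcell import manip
print(manip.hand_in())"
```

```text
the job is handed in; nothing more can be done
None
```

I handed the job in at about 54 s: the cleaning stick is flat in the tool tray beside the brush, and both lids lie flat, face up and side by side in the blue tote; no verdict came back, and I checked the second lid's placing only by image measurement because the 10 pictures were used up.

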